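# Close the service flap of a reactor control unit and lock its quarter-turn stud

## Task

Work on the reactor control unit is finished: swing its open service flap down shut, then push the sprung wing-head stud in the flap right down through its slot, turn it a quarter turn clockwise until its cam catches, and let go, so that the stud stays down and holds the flap. Feel your way and never force the stud, its light receptacle bends easily; leave everything else on the unit and the bench where it is.

Things in the scene. Friction and masses are not known exactly. Their poses are not given: they have to be found in the camera images.
- unit: White control unit fixed on the bench, 300 (x) x 280 (y) x 100 mm high. Origin: centre of its underside, on the bench; z up; x from its front (display, keys) to its rear (hose nipples). Its flat deck, 100 mm up, has a bay closed by the flap. The flap's hinge line is parallel to the unit's y, at deck height, 85 mm from the origin towards the rear.
- flap (a joint): Flap angle, rad: 0 = shut on the deck, 1.57 = upright, 1.70 at most. Aluminium sheet 130 mm from hinge to free edge, 120 mm wide (60 mm each side of the unit's x axis), 3 mm thick. Shut, it reaches from the hinge towards the unit's front and its outer (upper) face is 103 mm above the bench. A stiff friction hinge (0.25 N m) holds it where it is left.
- flap_edge (a point): Middle of the flap's free edge, on its outer face (the upper one when shut).
- stud_head (a point): Centre of the stud's wing. The stud is captive in the flap, square to it, on its centre line 100 mm from the hinge. Head: steel wing (bar) 34 mm long, 9 mm thick, 18 mm high, to be pinched across its thickness, on a flange 26 mm across, 4 mm thick. The point is half-way up the wing, 9 mm above the flange's top and 30 mm above the flap's outer face when the stud is up.
- stud_press (a joint): Push-in of the stud, m: 0 = up (spring: 3 N, then 0.4 N per mm). Nominally its cam meets the receptacle's plate at 3.5 mm, is through the slot at 9, is below the ridge from 11 and meets the rigid floor at 12.5; let go in the notch it springs back to 9 and stays. The receptacle, hidden under the flap, sits up to 3 mm higher or lower: all these depths shift together and must be felt.
- stud_turn (a joint): Wing angle, rad, clockwise seen from above the shut flap; 0 = wing along the unit's x, 1.57 = along its y. The cam drops through the slot within 0.1 of the slot's direction, which is 0 +- 0.35 (the receptacle sits loose on its rivet: feel for it). Stud up: turns freely. In the slot and below the 2 mm ridge: clockwise only, to the notch at 1.57 +- 0.1 from the slot's direction, then a hard stop.
- stud_cam: The cam, a steel lug 26 x 5 x 3 mm across the stud's foot under the flap, parallel to the wing and moving with it. Origin: on the stud's axis, 30 mm below the wing's centre. More than 20 N between it and the receptacle (pressed on plate or floor, turned against ridge or stop) bends the receptacle.
- stopper: Glass stopper, 34 mm across, 32 mm high, standing on the unit's deck; origin under its centre. Leave it.
- joint_clip: Orange plastic joint clip, 32 mm across, 15 mm high, on the unit's deck; origin under its centre. Leave it.
- reagent_bottle: Amber bottle, 68 mm across, 150 mm high, on the bench; origin under its centre. Leave it.
- beaker: Glass beaker, 72 mm across, 90 mm high, on the bench; origin under its centre. Leave it.
- ptfe_adapter: White plastic joint adapter, 42 mm across, 66 mm high, on the bench; origin under its centre. Leave it.
- spanner: Steel spanner, 130 mm long, lying on the bench. Leave it.
- dish: White porcelain dish, 90 mm across, 22 mm high, on the bench; origin under its centre. Leave it.

How it is judged:
On the way, in this order (a step that is already met when the one before it is completed fails the run):
1. the flap is shut (value of joint flap below 0.03 rad), for 0.2 s.
2. the stud is pushed in through the slot (value of joint stud_press above 0.0075 m and value of joint flap below 0.03 rad), for 0.1 s.
At the end, for the whole second after the job is handed in: Flap shut (within 0.03 rad), wing turned clockwise past the ridge into the notch (1.05 to 2.12 rad), stud staying down by itself (5 to 13.5 mm) and at rest, its spring pressing the cam up against the underside of the receptacle's plate with more than 1 N (value of joint flap below 0.03 rad and value of joint stud_turn between 1.05 and 2.12 rad and value of joint stud_press between 0.005 and 0.0135 m and (contact force between stud_cam and receptacle_c0 above 1 N or contact force between stud_cam and receptacle_c3 above 1 N) and velocity of joint stud_turn between -0.1 and 0.1 rad/s); the robot touches nothing.
It fails at once if the receptacle is bent: more than 20 N between the stud's cam and the receptacle (contact force between stud_cam and anything else above 20 N).
It fails at once if something else on the unit or the bench is moved by more than 20 mm (distance of any of stopper, joint_clip, reagent_bottle, beaker, ptfe_adapter, spanner, dish from where it was at the start of the episode above 0.02 m).
It also fails if it takes over 72 s, if anything falls off the work surface, if the arm or the gripper's body presses on something with over 40 N, if the wrist force passes 120 N, or if a joint passes its speed limit or range.

## Robot

A 6-joint arm with a two-finger parallel gripper is mounted at the origin on the work surface. World frame = base frame: x ahead of the robot, y to its left, z up, the work surface at z = 0. Lengths are in m, angles in rad, forces in N, time in s.
With the tool pointing down it reaches from about 0.35 to 0.975 m from the base axis. Payload 4.9 kg.
Tool frame: the origin (TCP) lies at the very end of the fingers, on their centre line; the grasp point (between the pads) lies 19 mm behind it (ctrl.pinch_z is the distance from the TCP to the grasp point, in m); z points along the fingers, y is the direction in which the jaws open and shut (so a half turn about z gives the same grasp; the last joint's range is limited). The gripper opens to 85 mm and grips with 20 to 120 N. Pads are 22 mm wide; open, the fingers measure 114 mm over their backs; the gripper's body (76 mm by 85 mm) begins 54 mm behind the grasp point. The pads swing forward as they close: fully open they stand 13 mm farther back than shut.
Start: joints at [1.211, 0.053, 1.613, -0, 1.476, -0.119], TCP at [0.149, 0.607, 0.231] pointing down, gripper open.
Joint ranges: [-3.01, 3.01], [-1.01, 2.22], [0.06, 2.58], [-1.02, 4.17], [0.09, 2.62], [-3.14, 3.14]. Speed limits (rad/s): [2.57, 2.57, 3.14, 3.14, 3.14, 3.14].

## Interface

Orientations are given as a rotation vector (axis times angle).
In Python, from station import ctrl gives the robot as it stands.
- The arm moves only by the tool carry_out, never from a script. Its argument "series" is a list of rows, each a list of 7 numbers: the shift along the world's x, y, z each as a share of 0.025 m, from -1 to 1, then the turn, a rotation vector about the world's x, y, z each as a share of 0.1 rad, from -1 to 1, then the opening, from 0 (shut) to 1 (fully open). A call has 1 to 12 rows; each row shifts and turns the commanded pose from where the row before left it; what a row does not reach is not made up. A row lasts 1/10 s, in which the tool goes at most 50 mm and 8.59 degrees, less where a joint would pass 70% of its speed; a pose out of reach is approached as far as the arm can. A call with a number of a shift or a turn outside -1 to 1 is refused whole. A call with a gripper value outside its range is refused whole. The fingers move at their own pace and stop on an object; "grip_force" is the grip in N (left out, the last holds). Time passes only in rows, so rows that do not move let the fingers close. It gives the time, the measured TCP pose, the force and the opening at its end, in the units of the state.
- ctrl.get_obs(): the state, without advancing time (a new reading comes with each control period).
- ctrl.get_image(name): name is "scene" or "top"; returns a dict with "frame" (480x640x3 uint8, blue, green, red), "fx", "fy", "cx", "cy" (pixels), "R" (3x3) and "t" (3): a world point X has camera coordinates R X + t. Camera axes: x right, y down, z forward; pixel columns grow to the right and rows downward; lengths in m; the calibration is good to about 2 mm. A picture is of the moment at which its call begins. There is no depth.
- ctrl.finish_job(): hands the job in, once; it reports no verdict.
Trained networks look in a picture, given as the dict that the camera call returned (one of the last four; its "shot" number tells which), for a name from the list of things; names that differ only in an ending like _2 or _b are one class to them, and where a whole thing is asked for, a point or a joint stands for the part that bears it (a point fixed in the world has none). Each returns a list of dicts, best first, with "p" (0 to 1); they miss things now and then, are a little off and sometimes report something else, mostly with a low value. They report only what shows in the picture. A call takes as long as a camera call.
- ctrl.trace(picture, name): "mask" (480x640 bool, what is visible of it) and "rect" ([left, top, width, height] as shares, 0 to 1, of the picture: columns of its width, rows of its height, round what is visible of it).
- ctrl.mark_of(picture, name): "position" ([column, row] as shares, 0 to 1, of the picture: columns of its width, rows of its height: a listed point, or the origin of a listed thing).
The state is a dict: "t": time; "q": joint angles; "dq": joint speeds; "effort": joint torques, N m; "tool_pos": TCP position; "tool_rot": TCP orientation; "contact_force": force on the tool from outside, world axes, zero at the start; "wrist_torque": the same for the moment, N m; "opening": finger opening in m.
Only numpy, scipy, OpenCV 4.12 (cv2) and the standard library are available. Lean on these libraries where they do the work, as an engineer would, in place of code of your own. Each camera call takes 0.05 s, during which the arm holds its last target.

## Working session

There is one attempt and no reset: what is moved stays moved. The work goes in short steps, Python scripts to look and compute and a tool call to move; the robot and the scene stay as the last step left them, time stands still between calls to the robot, and variables do not carry over. Pictures are saved under pics/ and viewed, and the job is handed in when it is done.

Besides the shell and the picture viewer there is one more tool, called after "Call:" by a JSON object that holds its "api" and its "payload". carry_out: Moves the arm, as the interface text tells. Shift numbers are shares of 0.025 m and turn numbers shares of 0.1 rad, none past 1 either way. Its arguments: {"type":"object","properties":{"series":{"type":"array"},"grip_force":{"type":"number"}},"required":["series"]}

```bash
ls; mkdir -p pics; cat > h.py <<'E'
import numpy as np,cv2,json
from station import ctrl
np.set_printoptions(precision=4,suppress=True)
def px(im,X):
    X=np.atleast_2d(X); c=X@np.array(im["R"]).T+np.array(im["t"])
    return np.c_[im["fx"]*c[:,0]/c[:,2]+im["cx"],im["fy"]*c[:,1]/c[:,2]+im["cy"]]
def ray(im,p):
    R=np.array(im["R"]);d=R.T@np.array([(p[0]-im["cx"])/im["fx"],(p[1]-im["cy"])/im["fy"],1]);return -R.T@np.array(im["t"]),d/np.linalg.norm(d)
def atz(im,p,z):
    o,d=ray(im,p);return o+d*(z-o[2])/d[2]
def tri(ims,ps):
    A=np.zeros((3,3));b=np.zeros(3)
    for im,p in zip(ims,ps):
        o,d=ray(im,p);M=np.eye(3)-np.outer(d,d);A+=M;b+=M@o
    return np.linalg.solve(A,b)
def mk(im,n):
    r=ctrl.mark_of(im,n)
    return [(np.array(x["position"])*[640,480],round(x["p"],2)) for x in r[:2]]
E
python3 - <<'E'
from h import *
s=ctrl.get_image("scene");t=ctrl.get_image("top")
for n,i in(("scene",s),("top",t)): cv2.imwrite(f"pics/{n}0.png",i["frame"]); o,d=ray(i,(320,240));print(n,o,d,i["fx"])
for n in ["unit","flap_edge","stud_head","stopper","joint_clip","reagent_bottle","beaker","ptfe_adapter","spanner","dish"]:
    a=mk(s,n);b=mk(t,n);print(n,a,b, tri([s,t],[a[0][0],b[0][0]]) if a and b else None)
print(ctrl.get_obs())
E
```

```text
pics
scene [0.9088 0.6328 0.9079] [-0.3092 -0.5817 -0.7524] 523.5710459906697
top [ 0.3142 -0.013   1.4984] [ 0.1864  0.0136 -0.9824] 550.5768633677541
unit [(array([322.496, 299.616]), 0.77)] [(array([291.328, 236.496]), 0.82)] [0.6101 0.0854 0.0067]
flap_edge [(array([289.024, 238.416]), 0.78)] [(array([285.504, 193.92 ]), 0.92)] [0.672  0.0828 0.2295]
stud_head [(array([272.704, 257.904]), 0.49)] [] None
stopper [(array([309.824, 334.704]), 0.84)] [(array([248.192, 200.496]), 0.7)] [0.6933 0.1929 0.0902]
joint_clip [(array([261.376, 248.688]), 0.43), (array([272.192, 160.176]), 0.19)] [(array([248.   , 199.824]), 0.61), (array([330.688, 198.192]), 0.39)] [0.6934 0.1441 0.2696]
reagent_bottle [(array([423.616, 413.376]), 0.59)] [(array([184.896, 252.816]), 0.83), (array([292.096, 237.6  ]), 0.75)] [0.5683 0.3814 0.0011]
beaker [(array([455.68, 379.92]), 0.84), (array([299.712, 146.016]), 0.66)] [(array([192.576, 288.192]), 0.6), (array([286.016, 181.92 ]), 0.53)] [ 0.4728  0.3568 -0.0054]
ptfe_adapter [(array([270.528, 164.4  ]), 0.61)] [(array([454.976, 264.72 ]), 0.76)] [ 0.5243 -0.3622  0.0012]
spanner [(array([300.48 , 142.896]), 0.66)] [(array([249.28, 200.4 ]), 0.64), (array([471.296, 301.008]), 0.59)] [0.6282 0.1229 0.4413]
dish [(array([232.576, 173.184]), 0.61)] [(array([459.904, 229.008]), 0.94)] [ 0.6245 -0.3826 -0.0029]
{'t': 1.1, 'q': array([ 1.211 ,  0.0527,  1.6129,  0.    ,  1.476 , -0.119 ]), 'dq': array([ 0.0018, -0.0008,  0.0001,  0.    , -0.    , -0.0002]), 'effort': array([  0.0026, -39.3677, -37.0478,   0.    ,   0.0001,   0.    ]), 'tool_pos': array([0.149 , 0.6069, 0.2313]), 'tool_rot': array([-0.3773, -3.1188,  0.    ]), 'contact_force': array([-0.1999,  0.5865, -0.8724]), 'wrist_torque': array([-0.0042,  0.0122,  0.0225]), 'opening': 0.08535112005311436}
```

View pics/scene0.png

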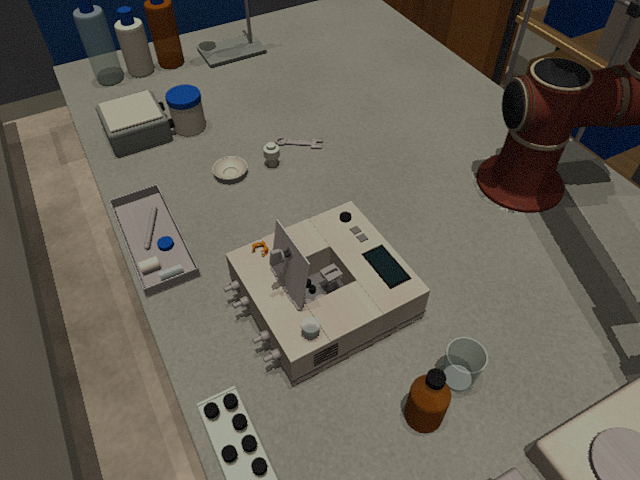

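View pics/top0.png

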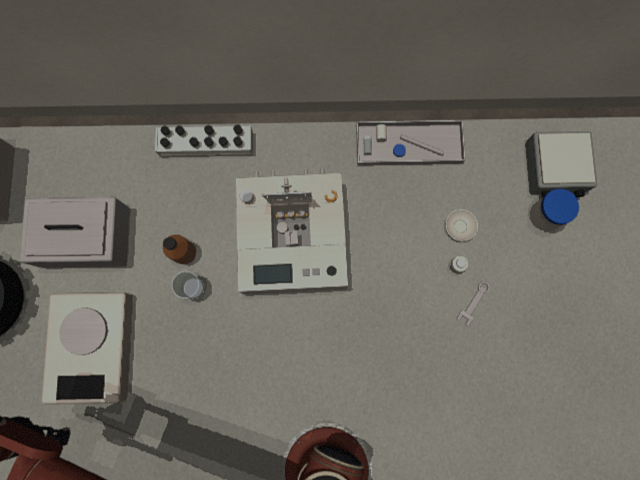

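```bash
python3 - <<'E'
import cv2
t=cv2.imread("pics/top0.png");cv2.imwrite("pics/top0z.png",cv2.resize(t[160:305,225:360],None,fx=4.1,fy=4.1,interpolation=cv2.INTER_CUBIC))
t=cv2.imread("pics/scene0.png");cv2.imwrite("pics/sc0z.png",cv2.resize(t[195:385,220:435],None,fx=3.15,fy=3.15,interpolation=cv2.INTER_CUBIC))
E
```

```text
(no output)
```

View pics/top0z.png

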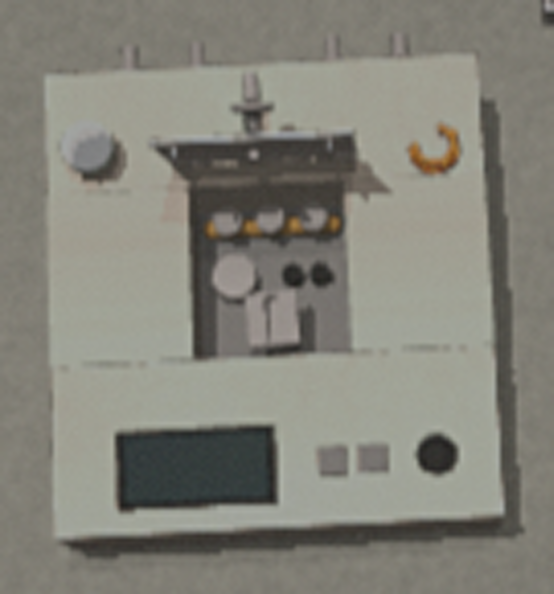

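View pics/sc0z.png

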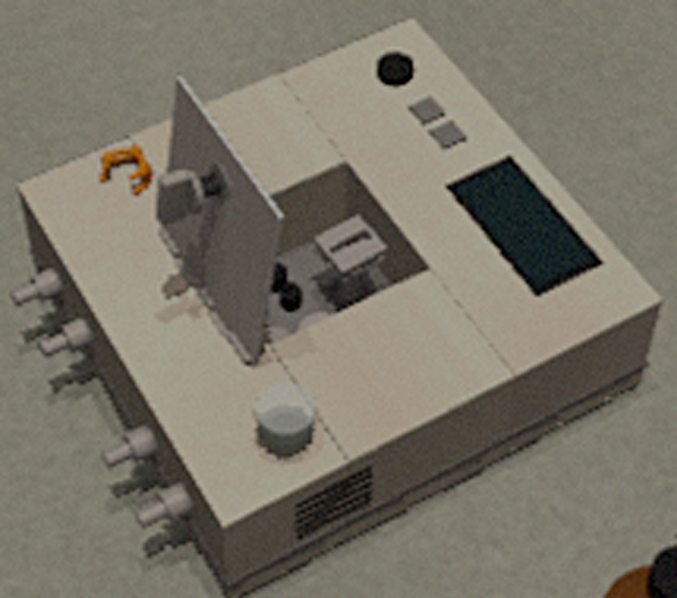

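```bash
cat >> h.py <<'E'
def U(u): # unit->world
    p=json.load(open('unit.json'));c,s=np.cos(p[2]),np.sin(p[2]);u=np.atleast_2d(u)
    return np.c_[p[0]+c*u[:,0]-s*u[:,1],p[1]+s*u[:,0]+c*u[:,1],u[:,2]]
E
python3 - <<'E'
from h import *
from scipy.optimize import least_squares
s=ctrl.get_image("scene");t=ctrl.get_image("top")
T=np.array([(45,74),(475,55),(503,515),(55,540)])/4.1+[225,160]
S=np.array([(224,526),(18,186),(413,18),(661,300)])/3.15+[220,195]
M=np.array([(150,140,100),(150,-140,100),(-150,-140,100),(-150,140,100)])/1000
def W(p,M):
    c,q=np.cos(p[2]),np.sin(p[2]);return np.c_[p[0]+c*M[:,0]-q*M[:,1],p[1]+q*M[:,0]+c*M[:,1],M[:,2]]
for k in (0,1,2):
    f=lambda p:np.r_[(px(t,W(p,M))-T).ravel()*(k!=1),(px(s,W(p,M))-S).ravel()*(k!=2)]
    r=least_squares(f,[.61,.085,0]);print(r.x,r.fun)
    if k==0: json.dump(list(r.x),open('unit.json','w'))
# annotate slot region
z=cv2.resize(s["frame"][255:300,300:360],None,fx=12,fy=12,interpolation=cv2.INTER_CUBIC);cv2.imwrite("pics/slot.png",z)
z=cv2.resize(s["frame"][215:320,250:315],None,fx=6,fy=6,interpolation=cv2.INTER_CUBIC);cv2.imwrite("pics/flap.png",z)
z=cv2.resize(t["frame"][170:200,255:320],None,fx=12,fy=12,interpolation=cv2.INTER_CUBIC);cv2.imwrite("pics/stud_t.png",z)
E
```

```text
[0.6059 0.083  0.0354] [-0.7434 -0.2868  0.0803 -1.0689 -0.0613 -0.3117 -0.7906 -0.6655 -0.044
 -0.1414 -0.3695 -1.      0.203  -0.8162  1.1468 -0.7074]
[0.6069 0.0839 0.0356] [-0.     -0.     -0.     -0.     -0.     -0.     -0.     -0.     -0.3157
  0.5351 -0.6837 -0.4986 -0.0095 -0.4168  0.9944 -0.1851]
[0.6044 0.082  0.0351] [-0.3671  0.2474  0.4785 -0.5089  0.3228  0.2968 -0.4302 -0.0848  0.
 -0.      0.     -0.      0.     -0.      0.     -0.    ]
```

View pics/slot.png

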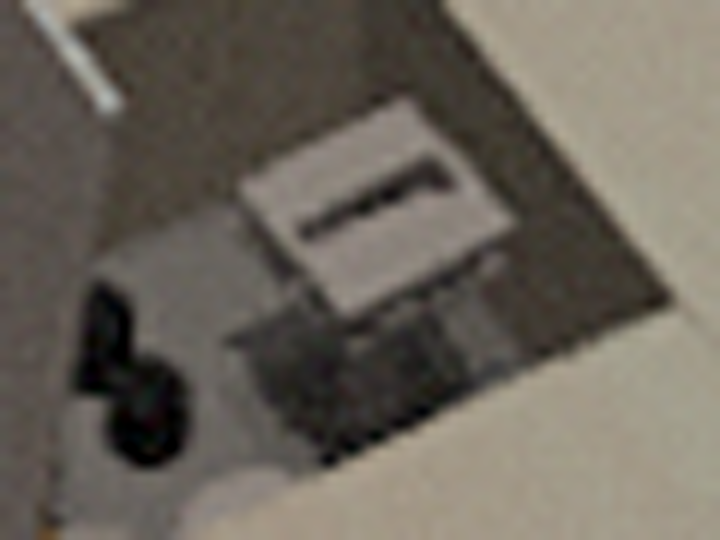

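View pics/flap.png

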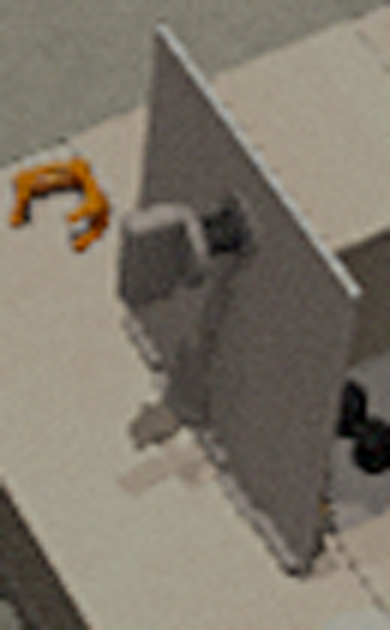

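View pics/stud_t.png

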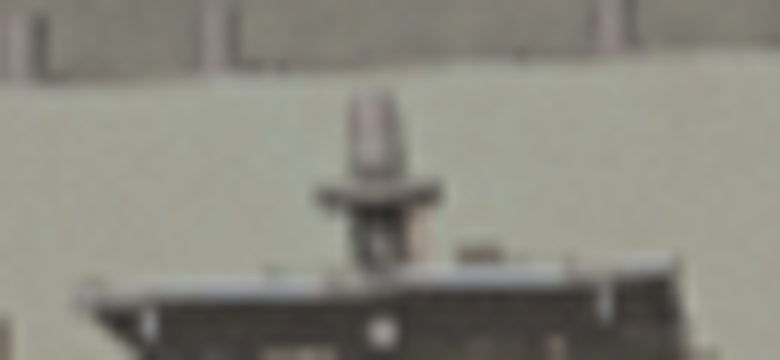

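```bash
python3 - <<'E'
from h import *
s=ctrl.get_image("scene");t=ctrl.get_image("top")
p=json.load(open('unit.json'))
for n in("slot",):
  e=[np.array(q)/12+[300,255] for q in((300,232),(450,175),(242,185),(408,97),(345,312),(515,218))]
  P=[atz(s,q,.097) for q in e]
  for a,b in((0,1),(2,3),(4,5),(2,4),(3,5)):
    d=P[a]-P[b];print("ang rel unit (ccw)",np.arctan2(d[1],d[0])-p[2],np.linalg.norm(d),(P[a]+P[b])/2)
c,q=np.cos(p[2]),np.sin(p[2])
print("nominal stud",U([[-.015,0,.1]]))
# slot by intensity pca
g=cv2.cvtColor(s["frame"],cv2.COLOR_BGR2GRAY).astype(float)
sub=[(x,y) for x in range(322,340) for y in range(266,278)]
pl=np.float32([(242,185),(408,97),(515,218),(345,312)])/12+np.float32([300,255])
ctr=pl.mean(0);pl2=ctr+(pl-ctr)*.78
pts=[];w=[]
for y in range(255,300):
  for x in range(300,360):
    if cv2.pointPolygonTest(pl2.reshape(-1,1,2),(float(x),float(y)),False)>0:
      pts.append(atz(s,(x,y),.097)[:2]);w.append(g[y,x])
pts=np.array(pts);w=np.array(w);b=np.percentile(w,75);w=np.clip(b-15-w,0,None);m=(pts*w[:,None]).sum(0)/w.sum();C=((pts-m)*w[:,None]).T@(pts-m)/w.sum()
l,v=np.linalg.eigh(C);d=v[:,1];print("pca",b,m,np.sqrt(l)*3.46,(np.arctan2(d[1],d[0])-p[2]+np.pi/2)%np.pi-np.pi/2)
# flap: measure free-edge corners tri
sc=[np.array((160,27))/6+[250,215],np.array((357,292))/6+[250,215]]  # right(-y), left(+y)
tc=[np.array((680,262))/12+[255,170],np.array((78,298))/12+[255,170]]
for i in 0,1: print("edge",tri([s,t],[sc[i],tc[i]]))
print("stud tri",tri([s,t],[np.array((170,250))/6+[250,215],np.array((375,130))/12+[255,170]]))
z=cv2.resize(t["frame"][222:252,268:318],None,fx=14,fy=14,interpolation=cv2.INTER_CUBIC);cv2.imwrite("pics/slot_t.png",z)
print(ctrl.get_obs()["t"])
E
```

```text
ang rel unit (ccw) -0.08492736734570422 0.027211045530691955 [0.5954 0.0895 0.097 ]
ang rel unit (ccw) 0.061352403787836254 0.0329787165369919 [0.5963 0.0743 0.097 ]
ang rel unit (ccw) 0.07010043660097591 0.03366780144332823 [0.5936 0.1047 0.097 ]
ang rel unit (ccw) -1.5294124732723158 0.030670026087453856 [0.6115 0.0911 0.097 ]
ang rel unit (ccw) -1.5069611190986567 0.030369481889826626 [0.5784 0.0878 0.097 ]
nominal stud [[0.5909 0.0825 0.1   ]]
pca 135.0 [0.5936 0.0872] [0.0057 0.025 ] -0.015296636443159706
edge [0.6734 0.0233 0.2238]
edge [0.6683 0.143  0.2252]
stud tri [0.7047 0.0871 0.206 ]
1.3
```

View pics/slot_t.png

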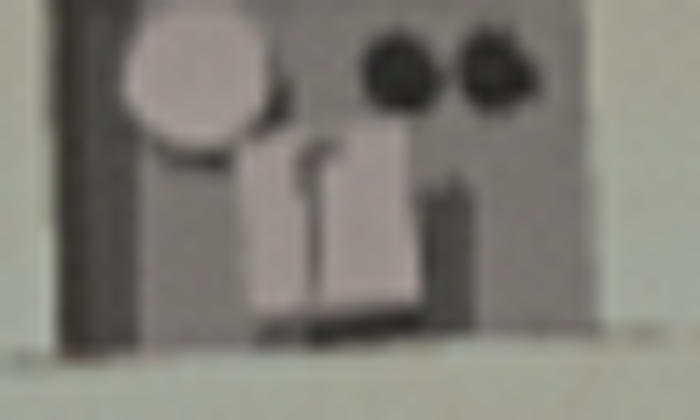

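Call:
{"api": "carry_out", "payload": {"series": [[0.8,-0.8,0.4,0,0,0.2,0],[0.8,-0.8,0.4,0,0,0.2,0],[0.8,-0.8,0.4,0,0,0.2,0],[0.8,-0.8,0.4,0,0,0.2,0],[0.8,-0.8,0.4,0,0,0.2,0],[0.8,-0.8,0.4,0,0,0.2,0],[0.8,-0.8,0.4,0,0,0.2,0],[0.8,-0.8,0,0,0,0.2,0],[0.8,-0.8,0,0,0,0.2,0],[0.8,-0.8,0,0,0,0.2,0],[0.8,-0.8,0,0,0,0.2,0],[0.8,-0.8,0,0,0,0.2,0]]}}

```text
t: 2.5
tool_pos: [0.3897, 0.3661, 0.3015]
tool_rot: [-0.0, 3.141, 0.0]
contact_force: [0.5, 0.4, 0.1]
opening: -0.0
```

Call:
{"api": "carry_out", "payload": {"series": [[0.8,-0.8,0,0,0,0.2,0],[0.8,-0.8,0,0,0,0.2,0],[0.8,-0.8,0,0,0,0,0],[0.8,-0.8,0,0,0,0,0],[0.8,-0.8,0,0,0,0,0],[0.8,-0.8,0,0,0,0,0],[0.8,-0.8,0,0,0,0,0],[0.8,-0.8,0,0,0,0,0],[0.8,-0.8,0,0,0,0,0],[0.8,-0.8,0,0,0,0,0],[0.8,-0.8,0,0,0,0,0],[0.8,-0.8,0,0,0,0,0]]}}

```text
t: 3.7
tool_pos: [0.6298, 0.126, 0.3013]
tool_rot: [-0.061, 3.141, 0.0]
contact_force: [0.0, 0.2, -0.3]
opening: 0.0003
```

Call:
{"api": "carry_out", "payload": {"series": [[0.96,-0.82,0,0,0,0,0],[0.96,-0.82,0,0,0,0,0],[0.96,-0.82,0,0,0,0,0],[0.96,-0.82,0,0,0,0,0],[0,0,-0.9,0,0,0,0],[0,0,-0.9,0,0,0,0],[0,0,-0.9,0,0,0,0],[0,0,-0.9,0,0,0,0],[0,0,0,0,0,0,0]]}}

```text
t: 4.6
tool_pos: [0.7228, 0.045, 0.2061]
tool_rot: [0.061, -3.133, -0.001]
contact_force: [-0.7, 0.3, -0.3]
opening: -0.0003
```

```bash
python3 - <<'E'
from h import *
s=ctrl.get_image("scene")
cv2.imwrite("pics/s1.png",cv2.resize(s["frame"][150:350,200:440],None,fx=3,fy=3))
r,hx,hz=.112,.691,.1
prev=None
for th in np.arange(1.41,-.01,-.1175):
    c=np.array([hx-r*np.cos(th)+.003*np.sin(th)+.011,hz+r*np.sin(th)+.003*np.cos(th)])
    print(round(th,2),c,(c-prev)/.025 if prev is not None else ''); prev=c
E
```

```text
1.41 [0.687 0.211] 
1.29 [0.6741 0.2085] [-0.5165 -0.1008]
1.18 [0.6616 0.2045] [-0.5012 -0.1607]
1.06 [0.6496 0.199 ] [-0.4789 -0.2183]
0.94 [0.6384 0.1922] [-0.45  -0.273]
0.82 [0.628  0.1841] [-0.4149 -0.3238]
0.71 [0.6186 0.1749] [-0.374  -0.3702]
0.59 [0.6104 0.1646] [-0.3281 -0.4115]
0.47 [0.6035 0.1534] [-0.2776 -0.4471]
0.35 [0.5979 0.1415] [-0.2232 -0.4766]
0.24 [0.5938 0.129 ] [-0.1658 -0.4995]
0.12 [0.5911 0.1161] [-0.1061 -0.5155]
0.0 [0.59  0.103] [-0.045  -0.5244]
```

View pics/s1.png

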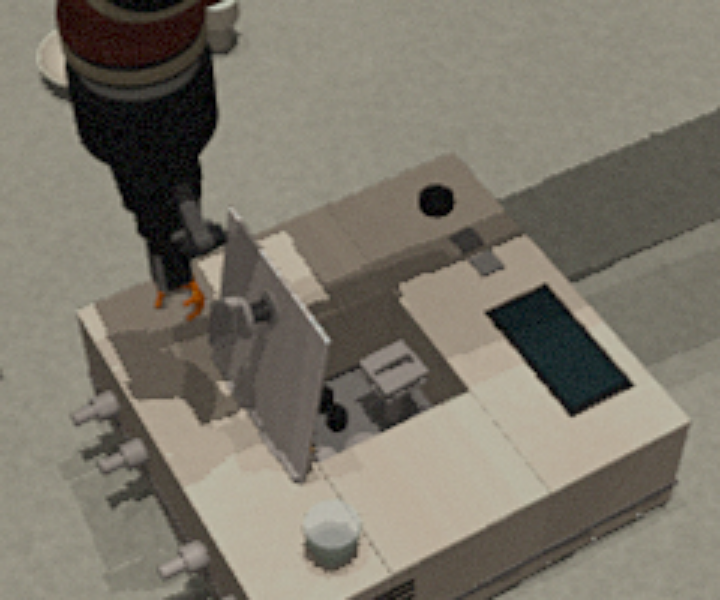

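Call:
{"api": "carry_out", "payload": {"series": [[-0.7,0,0,0,0,0,0],[-0.7,0,0,0,0,0,0],[-0.5,0,-0.06,0,0,0,0],[-0.5,0,-0.16,0,0,0,0],[-0.48,0,-0.2,0,0,0,0],[-0.45,0,-0.27,0,0,0,0],[-0.41,0,-0.32,0,0,0,0],[-0.37,0,-0.37,0,0,0,0]]}}

```text
t: 5.45
tool_pos: [0.624, 0.0447, 0.1806]
tool_rot: [-0.061, 3.134, -0.001]
contact_force: [1.6, -0.9, 1.5]
opening: 0.0002
```

Call:
{"api": "carry_out", "payload": {"series": [[-0.33,0,-0.4,0,0,0,0],[-0.28,0,-0.45,0,0,0,0],[-0.22,0,-0.47,0,0,0,0],[-0.16,0,-0.48,0,0,0,0],[-0.1,0,-0.4,0,0,0,0]]}}

```text
t: 5.95
tool_pos: [0.5944, 0.0449, 0.1203]
tool_rot: [0.062, -3.14, 0.0]
contact_force: [0.4, -1.0, 1.7]
opening: 0.0004
```

Call:
{"api": "carry_out", "payload": {"series": [[-0.05,0,-0.25,0,0,0,0],[0,0,-0.2,0,0,0,0],[0,0,-0.12,0,0,0,0],[0,0,0,0,0,0,0]]}}

```text
t: 6.35
tool_pos: [0.5936, 0.0451, 0.1069]
tool_rot: [0.062, -3.14, -0.0]
contact_force: [0.3, 0.9, -0.2]
opening: 0.0001
```

```bash
python3 - <<'E'
from h import *
o=ctrl.get_obs();print(o["tool_pos"],o["contact_force"])
s=ctrl.get_image("scene")
cv2.imwrite("pics/s2.png",cv2.resize(s["frame"][150:350,200:440],None,fx=3,fy=3))
E
```

```text
[0.5936 0.0451 0.1069] [ 0.2615  0.9354 -0.175 ]
```

View pics/s2.png

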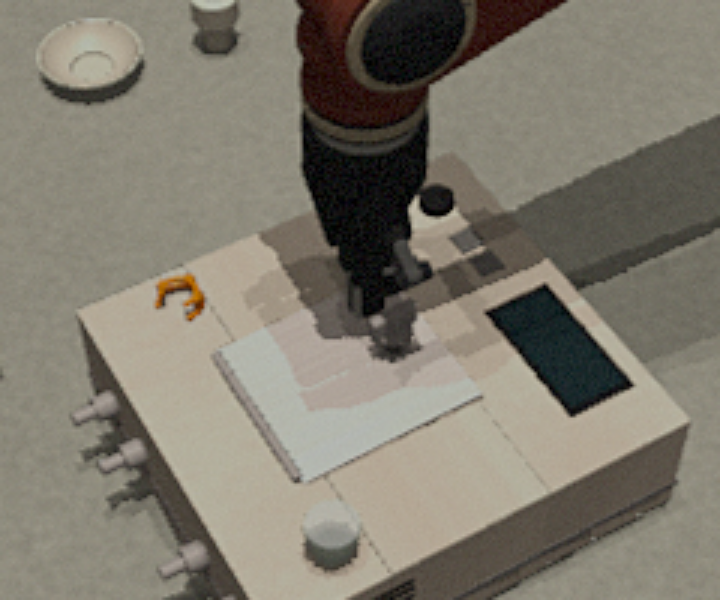

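Call:
{"api": "carry_out", "payload": {"series": [[0,0,-0.1,0,0,0,0],[0,0,-0.08,0,0,0,0],[0,0,0,0,0,0,0]]}}

```text
t: 6.7
tool_pos: [0.594, 0.045, 0.1031]
tool_rot: [-0.062, 3.141, -0.0]
contact_force: [0.3, -0.8, -0.3]
opening: -0.0001
```

Call:
{"api": "carry_out", "payload": {"series": [[0,0,-0.06,0,0,0,0],[0,0,-0.06,0,0,0,0],[0,0,0,0,0,0,0]]}}

```text
t: 7.0
tool_pos: [0.594, 0.0449, 0.1029]
tool_rot: [0.062, -3.141, 0.0]
contact_force: [-6.7, -0.9, 13.1]
opening: 0.0001
```

Call:
{"api": "carry_out", "payload": {"series": [[0,0,0,0,0,0,0],[0,0,0,0,0,0,0],[0,0,1,0,0,0,0],[0,0,1,0,0,0,0],[0,-0.6,1,0,0,0,1],[0,-1,0.8,0,0,0,1],[0,-1,0,0,0,0,1],[0,-1,0,0,0,0,1],[0,-1,0,0,0,0,1],[0,-1,0,0,0,0,1],[0,-0.4,0,0,0,0,1],[0,0,0,0,0,0,1]]}}

```text
t: 8.2
tool_pos: [0.5937, -0.1059, 0.1949]
tool_rot: [0.059, -3.141, -0.0]
contact_force: [0.7, 0.2, -0.1]
opening: 0.0855
```

```bash
python3 - <<'E'
from h import *
o=ctrl.get_obs();print(o["t"],o["tool_pos"],o["contact_force"])
s=ctrl.get_image("scene");t=ctrl.get_image("top")
cv2.imwrite("pics/s3.png",cv2.resize(s["frame"][220:330,260:390],None,fx=6,fy=6,interpolation=cv2.INTER_CUBIC)[:600])
cv2.imwrite("pics/t3.png",cv2.resize(t["frame"][190:265,250:330],None,fx=8,fy=8,interpolation=cv2.INTER_CUBIC))
for n in("flap_edge","stud_head"):
    a=mk(s,n);b=mk(t,n);print(n,a,b, tri([s,t],[a[0][0],b[0][0]]) if a and b else None)
P=U([[-.015,0,.133],[-.045,0,.103],[.002,0,.142],[-.032,0,.142]]);print(P,px(s,P),px(t,P))
E
```

```text
8.2 [ 0.5937 -0.1059  0.1949] [ 0.7471  0.1799 -0.1341]
flap_edge [(array([344.192, 259.92 ]), 0.61)] [(array([291.2  , 248.016]), 0.76), (array([459.776, 228.816]), 0.36)] [0.5599 0.0801 0.1031]
stud_head [(array([328.832, 256.416]), 0.58)] [(array([289.216, 235.392]), 0.63)] [0.5908 0.0808 0.1313]
[[0.5909 0.0825 0.133 ]
 [0.5609 0.0814 0.103 ]
 [0.6079 0.0831 0.142 ]
 [0.5739 0.0819 0.142 ]] [[331.7828 256.9849]
 [344.5941 260.6749]
 [324.1385 257.4854]
 [339.472  250.5128]] [[289.6601 233.6312]
 [290.9383 247.3445]
 [289.1447 226.3227]
 [289.6713 239.5569]]
```

View pics/s3.png

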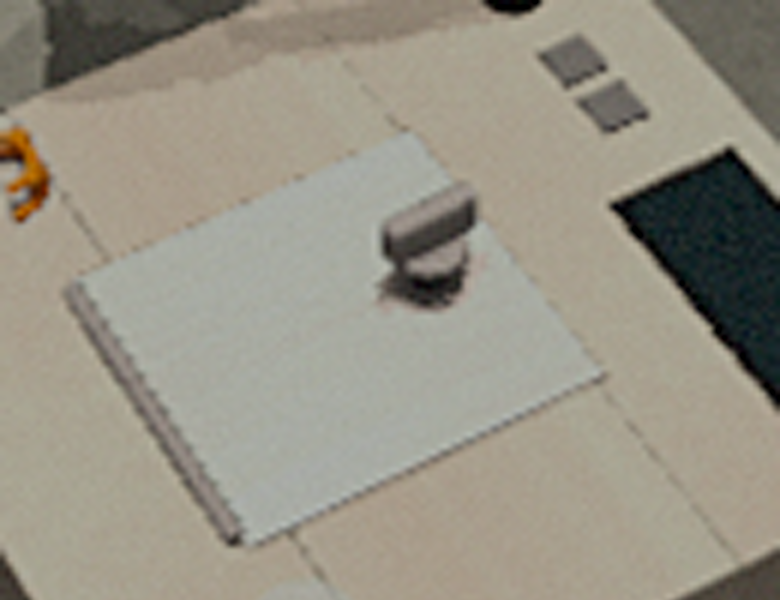

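View pics/t3.png

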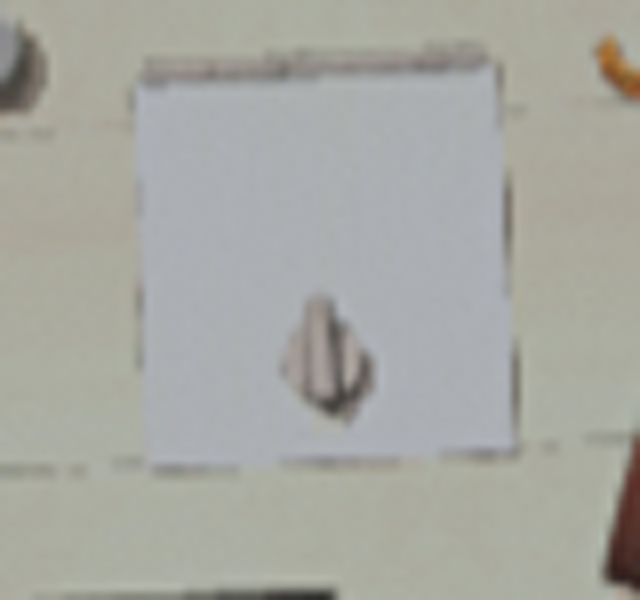

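Call:
{"api": "carry_out", "payload": {"series": [[0,1,0,0,0,0.2,0.5],[0,1,0,0,0,0,0.5],[0,1,0,0,0,0,0.5],[0,1,0,0,0,0,0.5],[0,1,0,0,0,0,0.5],[0,1,0,0,0,0,0.5],[-0.1,1,0,0,0,0,0.5],[0,0.5,0,0,0,0,0.5],[0,0,-0.6,0,0,0,0.5],[0,0,-0.6,0,0,0,0.5],[0,0,0,0,0,0,0.5]]}}

```text
t: 9.6
tool_pos: [0.589, 0.0815, 0.1606]
tool_rot: [0.091, -3.133, 0.0]
contact_force: [-0.5, 0.2, -0.9]
opening: 0.0426
```

```bash
python3 - <<'E'
from h import *
o=ctrl.get_obs();print(o["t"],o["tool_pos"],o["tool_rot"],o["contact_force"],o["opening"])
s=ctrl.get_image("scene")
cv2.imwrite("pics/s4.png",cv2.resize(s["frame"][180:300,260:390],None,fx=5,fy=5,interpolation=cv2.INTER_CUBIC))
E
```

```text
9.6 [0.589  0.0815 0.1606] [ 0.0913 -3.1333  0.0004] [-0.5288  0.1511 -0.8732] 0.04260183491370986
```

View pics/s4.png

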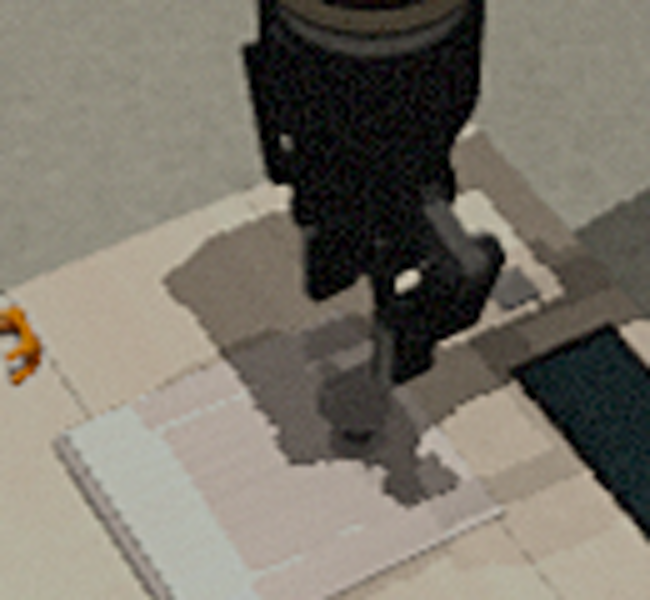

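Call:
{"api": "carry_out", "payload": {"series": [[0.06,0,-0.5,0,0,0,0.5],[0,0,-0.5,0,0,0,0.5],[0,0,-0.3,0,0,0,0.5],[0,0,0,0,0,0,0.5],[0,0,0,0,0,0,0.5]], "grip_force": 20}}

```text
t: 10.15
tool_pos: [0.5927, 0.0824, 0.1323]
tool_rot: [0.093, -3.14, -0.0]
contact_force: [0.1, 1.0, 0.1]
opening: 0.0427
```

Call:
{"api": "carry_out", "payload": {"series": [[-0.05,0,-0.2,0,0,0,0.5],[0,0,0,0,0,0,0],[0,0,0,0,0,0,0],[0,0,0,0,0,0,0],[0,0,0,0,0,0,0],[0,0,0,0,0,0,0]], "grip_force": 20}}

```text
t: 10.75
tool_pos: [0.5916, 0.0826, 0.1278]
tool_rot: [-0.093, 3.14, 0.0]
contact_force: [-0.9, 1.3, 0.8]
opening: 0.0084
```

```bash
python3 - <<'E'
from h import *
o=ctrl.get_obs();print(o)
s=ctrl.get_image("scene")
cv2.imwrite("pics/s5.png",cv2.resize(s["frame"][180:300,260:390],None,fx=5,fy=5,interpolation=cv2.INTER_CUBIC))
E
```

```text
{'t': 10.75, 'q': array([ 0.0141,  0.0724,  1.7702,  0.0003,  1.2987, -1.616 ]), 'dq': array([-0.0009,  0.    , -0.    , -0.0003,  0.0024, -0.0014]), 'effort': array([ -0.4807, -37.5016, -34.5399,  -0.205 ,  -0.1386,  -0.0105]), 'tool_pos': array([0.5916, 0.0826, 0.1278]), 'tool_rot': array([-0.0931,  3.1399,  0.0004]), 'contact_force': array([-0.8853,  1.3438,  0.7789]), 'wrist_torque': array([0.1419, 0.1424, 0.017 ]), 'opening': 0.008383750998182633}
```

View pics/s5.png

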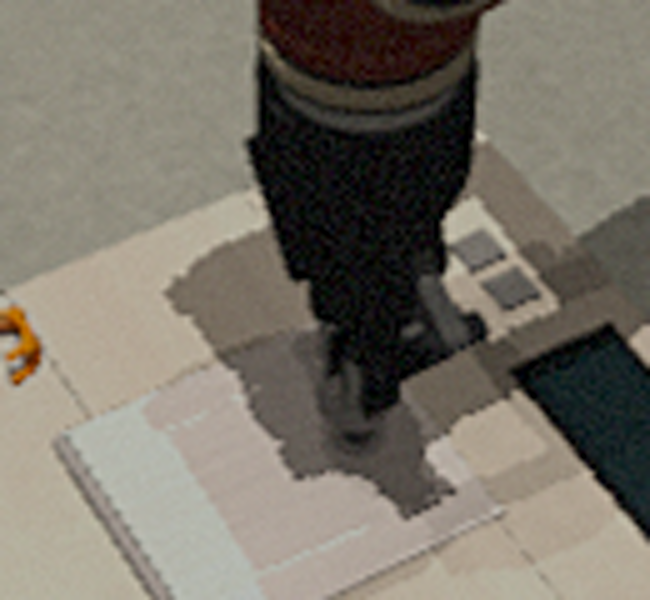

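Call:
{"api": "carry_out", "payload": {"series": [[0,0,0,0,0,0,0],[0,0,-0.04,0,0,0,0],[0,0,-0.04,0,0,0,0],[0,0,0,0,0,0,0]], "grip_force": 40}}

```text
t: 11.2
tool_pos: [0.5917, 0.0826, 0.1257]
tool_rot: [-0.093, 3.14, 0.0]
contact_force: [-1.0, 1.2, 2.7]
opening: 0.0079
```

Call:
{"api": "carry_out", "payload": {"series": [[0,0,-0.04,0,0,0,0],[0,0,0,0,0,0,0]]}}

```text
t: 11.4
tool_pos: [0.5917, 0.0825, 0.1247]
tool_rot: [-0.093, 3.14, 0.0]
contact_force: [-0.7, 2.4, 3.7]
opening: 0.0074
```

Call:
{"api": "carry_out", "payload": {"series": [[0,0,-0.04,0,0,0,0],[0,0,0,0,0,0,0]]}}

```text
t: 11.6
tool_pos: [0.5917, 0.0826, 0.1236]
tool_rot: [-0.093, 3.14, 0.0]
contact_force: [-0.6, 1.7, 3.8]
opening: 0.0078
```

Call:
{"api": "carry_out", "payload": {"series": [[0,0,-0.04,0,0,0,0],[0,0,0,0,0,0,0]]}}

```text
t: 11.8
tool_pos: [0.5917, 0.0825, 0.1226]
tool_rot: [-0.093, 3.14, 0.0]
contact_force: [-0.9, 2.4, 3.7]
opening: 0.0075
```

Call:
{"api": "carry_out", "payload": {"series": [[0,0,-0.04,0,0,0,0],[0,0,0,0,0,0,0]]}}

```text
t: 12.0
tool_pos: [0.5917, 0.0826, 0.1216]
tool_rot: [-0.093, 3.14, 0.0]
contact_force: [-1.4, 2.3, 4.8]
opening: 0.0076
```

Call:
{"api": "carry_out", "payload": {"series": [[0,0,-0.04,0,0,0,0],[0,0,0,0,0,0,0]]}}

```text
t: 12.2
tool_pos: [0.5917, 0.0825, 0.1207]
tool_rot: [-0.093, 3.14, 0.0]
contact_force: [-1.5, 1.5, 6.0]
opening: 0.0078
```

Call:
{"api": "carry_out", "payload": {"series": [[0,0,-0.04,0,0,0,0],[0,0,0,0,0,0,0]]}}

```text
t: 12.4
tool_pos: [0.5917, 0.0825, 0.1197]
tool_rot: [-0.093, 3.14, 0.0]
contact_force: [-2.3, 1.8, 5.8]
opening: 0.0079
```

Call:
{"api": "carry_out", "payload": {"series": [[0,0,-0.04,0,0,0,0],[0,0,0,0,0,0,0]]}}

```text
t: 12.6
tool_pos: [0.5917, 0.0825, 0.1189]
tool_rot: [-0.093, 3.14, 0.0]
contact_force: [-1.6, 2.7, 5.7]
opening: 0.0075
```

Call:
{"api": "carry_out", "payload": {"series": [[0,0,-0.03,0,0,0,0],[0,0,0,0,0,0,0]]}}

```text
t: 12.8
tool_pos: [0.5917, 0.0825, 0.1182]
tool_rot: [-0.093, 3.14, 0.0]
contact_force: [-2.5, 2.1, 6.3]
opening: 0.0078
```

Call:
{"api": "carry_out", "payload": {"series": [[0,0,-0.03,0,0,0,0],[0,0,0,0,0,0,0]]}}

```text
t: 13.0
tool_pos: [0.5917, 0.0825, 0.1175]
tool_rot: [-0.093, 3.14, 0.0]
contact_force: [-1.4, 2.7, 5.6]
opening: 0.0074
```

Call:
{"api": "carry_out", "payload": {"series": [[0,0,-0.03,0,0,0,0],[0,0,0,0,0,0,0]]}}

```text
t: 13.2
tool_pos: [0.5917, 0.0825, 0.1168]
tool_rot: [-0.093, 3.14, 0.0]
contact_force: [-1.5, 2.2, 7.0]
opening: 0.0078
```

Call:
{"api": "carry_out", "payload": {"series": [[0,0,-0.03,0,0,0,0],[0,0,0,0,0,0,0]]}}

```text
t: 13.4
tool_pos: [0.5917, 0.0825, 0.1162]
tool_rot: [-0.093, 3.14, 0.0]
contact_force: [-2.1, 1.5, 7.5]
opening: 0.0079
```

Call:
{"api": "carry_out", "payload": {"series": [[0,0,-0.03,0,0,0,0],[0,0,0,0,0,0,0]]}}

```text
t: 13.6
tool_pos: [0.5917, 0.0825, 0.1155]
tool_rot: [-0.093, 3.14, 0.0]
contact_force: [-2.5, 1.6, 7.2]
opening: 0.0079
```

Call:
{"api": "carry_out", "payload": {"series": [[0,0,-0.03,0,0,0,0],[0,0,0,0,0,0,0]]}}

```text
t: 13.8
tool_pos: [0.5917, 0.0825, 0.1149]
tool_rot: [-0.093, 3.14, 0.0]
contact_force: [-2.3, 2.7, 7.7]
opening: 0.0079
```

Call:
{"api": "carry_out", "payload": {"series": [[0,0,-0.03,0,0,0,0],[0,0,0,0,0,0,0]]}}

```text
t: 14.0
tool_pos: [0.5918, 0.0826, 0.1148]
tool_rot: [-0.093, 3.14, 0.0]
contact_force: [-5.9, 1.8, 10.5]
opening: 0.0077
```

Call:
{"api": "carry_out", "payload": {"series": [[0,0,0.04,0,0,0,0],[0,0,0,0,0,-0.4,0],[0,0,0,0,0,-0.5,0],[0,0,0,0,0,-0.5,0],[0,0,0,0,0,0,0]]}}

```text
t: 14.5
tool_pos: [0.5917, 0.0826, 0.1151]
tool_rot: [0.128, 3.139, 0.001]
contact_force: [-3.0, 2.2, 8.2]
opening: 0.0078
```

```bash
cat > o.py <<'E'
from h import *
o=ctrl.get_obs();r=o["tool_rot"];a=2*np.arctan2(r[1],r[0])-np.pi/2
from scipy.spatial.transform import Rotation as R
y=R.from_rotvec(r).as_matrix()[:,1];y=y if y[1]+y[0]>0 else -y
print(o["t"],o["tool_pos"],o["contact_force"],o["wrist_torque"],o["opening"],"cw rel unit",.0354-(np.arctan2(y[1],y[0])-np.pi/2),o["q"],o["effort"])
E
python3 o.py
```

```text
14.5 [0.5917 0.0826 0.1151] [-2.9709  2.2301  8.177 ] [0.4434 0.4269 0.024 ] 0.007843522998617802 cw rel unit 0.11693894112045701 [ 0.0141  0.0861  1.7784  0.0003  1.2767 -1.4753] [ -1.6474 -34.0339 -31.6818  -0.6588  -0.784    0.1707]
```

Call:
{"api": "carry_out", "payload": {"series": [[0,0,0,0,0,-0.5,0],[0,0,0,0,0,-0.5,0],[0,0,0,0,0,-0.5,0],[0,0,0,0,0,-0.5,0],[0,0,0,0,0,-0.5,0],[0,0,0,0,0,0,0]]}}

```text
t: 15.1
tool_pos: [0.5917, 0.0828, 0.1151]
tool_rot: [0.518, 3.098, 0.001]
contact_force: [-3.0, 2.5, 8.6]
opening: 0.0082
```

```bash
python3 o.py
```

```text
15.1 [0.5917 0.0828 0.1151] [-2.9712  2.5262  8.5613] [0.5    0.4728 0.0128] 0.008194623578966054 cw rel unit 0.36689999755519087 [ 0.0142  0.0862  1.7784  0.0007  1.2766 -1.2253] [ -1.9789 -34.0761 -31.6518  -0.8134  -0.7423   0.1706]
```

Call:
{"api": "carry_out", "payload": {"series": [[0,0,0,0,0,-0.5,0],[0,0,0,0,0,-0.5,0],[0,0,0,0,0,-0.5,0],[0,0,0,0,0,-0.5,0],[0,0,0,0,0,-0.5,0],[0,0,0,0,0,-0.5,0],[0,0,0,0,0,-0.5,0],[0,0,0,0,0,-0.5,0],[0,0,0,0,0,0,0]]}}

```text
t: 16.0
tool_pos: [0.5919, 0.0831, 0.1152]
tool_rot: [1.123, 2.933, 0.002]
contact_force: [-1.9, 3.7, 7.9]
opening: 0.0079
```

```bash
python3 o.py; python3 - <<'E'
from h import *
s=ctrl.get_image("scene")
cv2.imwrite("pics/s6.png",cv2.resize(s["frame"][180:300,260:390],None,fx=5,fy=5,interpolation=cv2.INTER_CUBIC))
E
```

```text
16.0 [0.5919 0.0831 0.1152] [-1.9474  3.6669  7.9146] [0.6655 0.4077 0.0307] 0.00789808671873501 cw rel unit 0.7669205065557851 [ 0.0144  0.0862  1.7783  0.0013  1.2762 -0.8253] [ -2.4362 -34.1978 -31.5196  -1.043   -0.5925   0.1701]
```

View pics/s6.png

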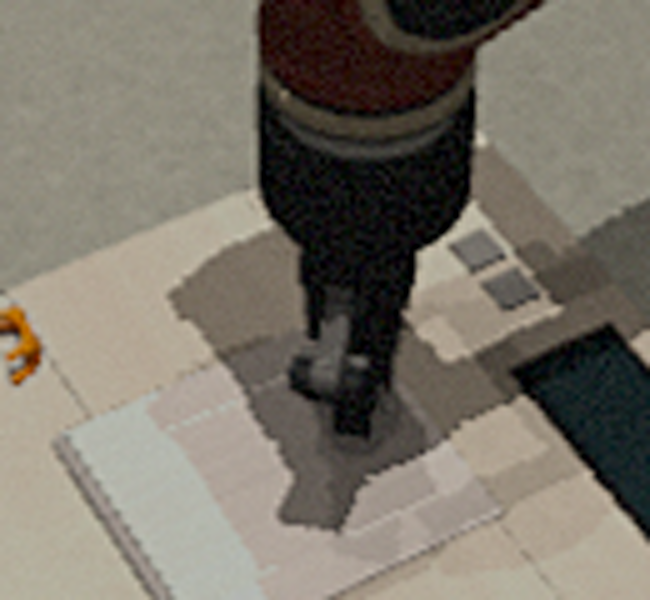

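Call:
{"api": "carry_out", "payload": {"series": [[0,0,0,0,0,-0.5,0],[0,0,0,0,0,-0.5,0],[0,0,0,0,0,-0.5,0],[0,0,0,0,0,-0.5,0],[0,0,0,0,0,-0.5,0],[0,0,0,0,0,-0.5,0],[0,0,0,0,0,-0.5,0],[0,0,0,0,0,-0.5,0],[0,0,0,0,0,-0.5,0],[0,0,0,0,0,-0.5,0],[0,0,0,0,0,0,0]]}}

```text
t: 17.15
tool_pos: [0.5922, 0.0833, 0.1154]
tool_rot: [1.814, 2.564, 0.004]
contact_force: [-1.3, 5.1, 7.6]
opening: 0.0078
```

```bash
python3 o.py
```

```text
17.15 [0.5922 0.0833 0.1154] [-1.3396  5.0869  7.632 ] [ 0.8136  0.276  -0.0164] 0.0078005571423353775 cw rel unit 1.2668810378119697 [ 0.0146  0.0861  1.778   0.0019  1.2756 -0.3253] [ -2.7907 -34.1553 -31.1287  -1.2371  -0.3731   0.169 ]
```

Call:
{"api": "carry_out", "payload": {"series": [[0,0,0,0,0,-0.3,0],[0,0,0,0,0,-0.3,0],[0,0,0,0,0,0,0]]}}

```text
t: 17.45
tool_pos: [0.5923, 0.0833, 0.1154]
tool_rot: [1.89, 2.509, 0.004]
contact_force: [-1.0, 5.4, 7.8]
opening: 0.0076
```

```bash
python3 o.py
```

```text
17.45 [0.5923 0.0833 0.1154] [-0.9901  5.3844  7.769 ] [ 0.8392  0.2519 -0.0061] 0.007644134615712037 cw rel unit 1.326628408369264 [ 0.0146  0.0861  1.778   0.0019  1.2755 -0.2655] [ -2.8103 -34.1507 -31.0749  -1.251   -0.3429   0.0955]
```

Call:
{"api": "carry_out", "payload": {"series": [[0,0,0,0,0,-0.3,0],[0,0,0,0,0,0,0]]}}

```text
t: 17.65
tool_pos: [0.5923, 0.0834, 0.1154]
tool_rot: [1.927, 2.48, 0.004]
contact_force: [-0.5, 4.1, 6.9]
opening: 0.0075
```

```bash
python3 o.py
```

```text
17.65 [0.5923 0.0834 0.1154] [-0.4736  4.1394  6.9424] [ 0.858   0.2981 -0.0019] 0.007500044282269077 cw rel unit 1.3565629884063408 [ 0.0146  0.0862  1.7779  0.0019  1.2754 -0.2356] [ -2.8182 -34.1472 -31.0483  -1.2571  -0.3276   0.0912]
```

Call:
{"api": "carry_out", "payload": {"series": [[0,0,0,0,0,-0.3,0],[0,0,0,0,0,0,0]]}}

```text
t: 17.85
tool_pos: [0.5923, 0.0833, 0.1154]
tool_rot: [1.964, 2.451, 0.004]
contact_force: [-1.2, 3.8, 7.4]
opening: 0.0075
```

```bash
python3 o.py
```

```text
17.85 [0.5923 0.0833 0.1154] [-1.1744  3.785   7.3545] [ 0.7944  0.183  -0.0107] 0.007529712374282248 cw rel unit 1.3866067662692583 [ 0.0146  0.0862  1.7779  0.0019  1.2754 -0.2056] [ -2.8257 -34.1445 -31.0206  -1.2631  -0.3121   0.0912]
```

Call:
{"api": "carry_out", "payload": {"series": [[0,0,0,0,0,-0.3,0],[0,0,0,0,0,0,0]]}}

```text
t: 18.05
tool_pos: [0.5924, 0.0834, 0.1154]
tool_rot: [2.001, 2.421, 0.004]
contact_force: [-1.6, 4.0, 7.1]
opening: 0.0078
```

```bash
python3 o.py
```

```text
18.05 [0.5924 0.0834 0.1154] [-1.6207  3.9736  7.1378] [ 0.7898  0.2046 -0.0535] 0.007797584704688594 cw rel unit 1.416577532804243 [ 0.0146  0.0862  1.7779  0.0019  1.2754 -0.1756] [ -2.8323 -34.1401 -30.9933  -1.268   -0.2964   0.0911]
```

Call:
{"api": "carry_out", "payload": {"series": [[0,0,0,0,0,-0.3,0],[0,0,0,0,0,0,0]]}}

```text
t: 18.25
tool_pos: [0.5924, 0.0834, 0.1154]
tool_rot: [2.037, 2.391, 0.005]
contact_force: [-1.1, 4.3, 6.9]
opening: 0.0075
```

```bash
python3 o.py
```

```text
18.25 [0.5924 0.0834 0.1154] [-1.1338  4.3406  6.8687] [ 0.8204  0.1637 -0.0093] 0.0075310947631510895 cw rel unit 1.4465636979546759 [ 0.0146  0.0862  1.7779  0.002   1.2754 -0.1456] [ -2.8354 -34.1378 -30.9653  -1.2726  -0.2807   0.091 ]
```

Call:
{"api": "carry_out", "payload": {"series": [[0,0,0,0,0,-0.3,0],[0,0,0,0,0,0,0]]}}

```text
t: 18.45
tool_pos: [0.5924, 0.0834, 0.1155]
tool_rot: [2.073, 2.36, 0.005]
contact_force: [-0.9, 4.7, 6.8]
opening: 0.0077
```

```bash
python3 o.py
```

```text
18.45 [0.5924 0.0834 0.1155] [-0.9319  4.6635  6.8423] [ 0.8235  0.1772 -0.0105] 0.007738325570930482 cw rel unit 1.4765961270985202 [ 0.0145  0.0862  1.7778  0.002   1.2753 -0.1156] [ -2.8411 -34.1337 -30.9383  -1.2767  -0.265    0.0909]
```

Call:
{"api": "carry_out", "payload": {"series": [[0,0,0,0,0,-0.3,0],[0,0,0,0,0,0,0]]}}

```text
t: 18.65
tool_pos: [0.5925, 0.0834, 0.1155]
tool_rot: [2.108, 2.329, 0.005]
contact_force: [-1.4, 3.8, 7.5]
opening: 0.0077
```

```bash
python3 o.py
```

```text
18.65 [0.5925 0.0834 0.1155] [-1.355   3.7533  7.492 ] [ 0.8483  0.1511 -0.0134] 0.007657986951481768 cw rel unit 1.5065832531291594 [ 0.0146  0.0861  1.7778  0.002   1.2752 -0.0856] [ -2.8432 -34.1318 -30.9095  -1.2799  -0.2493   0.0908]
```

Call:
{"api": "carry_out", "payload": {"series": [[0,0,0,0,0,-0.3,0],[0,0,0,0,0,0,0]]}}

```text
t: 18.85
tool_pos: [0.5925, 0.0834, 0.1155]
tool_rot: [2.143, 2.297, 0.005]
contact_force: [-0.6, 4.3, 7.2]
opening: 0.0077
```

```bash
python3 o.py
```

```text
18.85 [0.5925 0.0834 0.1155] [-0.615   4.3157  7.1883] [ 0.8193  0.1814 -0.0143] 0.007659936557596039 cw rel unit 1.5366385752954792 [ 0.0146  0.0861  1.7778  0.002   1.2752 -0.0556] [ -2.8451 -34.1284 -30.8823  -1.2826  -0.2334   0.0907]
```

Call:
{"api": "carry_out", "payload": {"series": [[0,0,0,0,0,-0.3,0],[0,0,0,0,0,0,0]]}}

```text
t: 19.05
tool_pos: [0.5925, 0.0834, 0.1155]
tool_rot: [2.177, 2.265, 0.005]
contact_force: [-0.9, 4.4, 7.4]
opening: 0.0075
```

```bash
python3 o.py
```

```text
19.05 [0.5925 0.0834 0.1155] [-0.9121  4.3744  7.3687] [ 0.7976  0.1362 -0.0484] 0.0075453670922706615 cw rel unit 1.5665639327706935 [ 0.0146  0.0861  1.7778  0.002   1.2752 -0.0256] [ -2.8437 -34.1238 -30.8545  -1.2849  -0.2177   0.0907]
```

Call:
{"api": "carry_out", "payload": {"series": [[0,0,0.03,0,0,0,0],[0,0,0,0,0,0,0]]}}

```text
t: 19.25
tool_pos: [0.5925, 0.0834, 0.1163]
tool_rot: [2.176, 2.265, 0.005]
contact_force: [-0.9, 4.4, 7.7]
opening: 0.0081
```

Call:
{"api": "carry_out", "payload": {"series": [[0,0,0.03,0,0,0,0],[0,0,0,0,0,0,0]]}}

```text
t: 19.45
tool_pos: [0.5925, 0.0834, 0.117]
tool_rot: [2.176, 2.265, 0.005]
contact_force: [-0.8, 4.0, 5.7]
opening: 0.0077
```

Call:
{"api": "carry_out", "payload": {"series": [[0,0,0.02,0,0,0,0],[0,0,0,0,0,0,0]]}}

```text
t: 19.65
tool_pos: [0.5925, 0.0834, 0.1174]
tool_rot: [2.176, 2.265, 0.005]
contact_force: [-1.2, 4.4, 6.5]
opening: 0.0075
```

Call:
{"api": "carry_out", "payload": {"series": [[0,0,0.02,0,0,0,0],[0,0,0,0,0,0,0]]}}

```text
t: 19.85
tool_pos: [0.5925, 0.0834, 0.1179]
tool_rot: [2.176, 2.265, 0.005]
contact_force: [0.1, 4.3, 6.5]
opening: 0.0076
```

Call:
{"api": "carry_out", "payload": {"series": [[0,0,0.02,0,0,0,0],[0,0,0,0,0,0,0]]}}

```text
t: 20.05
tool_pos: [0.5925, 0.0834, 0.1183]
tool_rot: [2.176, 2.265, 0.005]
contact_force: [-0.5, 4.7, 6.1]
opening: 0.0076
```

Call:
{"api": "carry_out", "payload": {"series": [[0,0,0.02,0,0,0,0],[0,0,0,0,0,0,0]]}}

```text
t: 20.25
tool_pos: [0.5924, 0.0834, 0.1184]
tool_rot: [2.176, 2.265, 0.005]
contact_force: [1.0, 5.1, 4.4]
opening: 0.0076
```

Call:
{"api": "carry_out", "payload": {"series": [[0,0,0.02,0,0,0,0],[0,0,0,0,0,0,0]]}}

```text
t: 20.45
tool_pos: [0.5924, 0.0834, 0.1184]
tool_rot: [2.176, 2.265, 0.005]
contact_force: [2.2, 5.3, 2.5]
opening: 0.0076
```

Call:
{"api": "carry_out", "payload": {"series": [[0,0,0.01,0,0,0,0],[0,0,0,0,0,0,0]]}}

```text
t: 20.65
tool_pos: [0.5924, 0.0834, 0.1184]
tool_rot: [2.176, 2.265, 0.005]
contact_force: [2.2, 6.2, 1.2]
opening: 0.0075
```

Call:
{"api": "carry_out", "payload": {"series": [[0,0,0,0,0,0,0.4],[0,0,0,0,0,0,0.4],[0,0,0,0,0,0,0.4],[0,0,0,0,0,0,0.4],[0,0,0.5,0,0,0,0.4],[0,0,1,0,0,0,0.4],[0,0,1,0,0,0,0.4],[0,0,1,0,0,0,0.4],[0,-1,1,0,0,0,0.4],[0,-1,0,0,0,0,0.4],[0,-1,0,0,0,0,0.4],[0,-1,0,0,0,0,0.4]]}}

```text
t: 21.85
tool_pos: [0.5918, -0.0186, 0.2327]
tool_rot: [2.175, 2.264, 0.001]
contact_force: [0.5, 0.2, 0.3]
opening: 0.0341
```

Call:
{"api": "carry_out", "payload": {"series": [[0,-1,0,0,0,0,0.4],[0,-1,0,0,0,0,0.4],[0,-1,0,0,0,0,0.4],[0,0,0,0,0,0,0.4],[0,0,0,0,0,0,0.4]]}}

```text
t: 22.35
tool_pos: [0.5916, -0.0929, 0.2319]
tool_rot: [2.177, 2.264, 0.001]
contact_force: [0.7, 0.6, 0.1]
opening: 0.0342
```

```bash
python3 o.py; python3 - <<'E'
from h import *
s=ctrl.get_image("scene");t=ctrl.get_image("top")
cv2.imwrite("pics/s7.png",cv2.resize(s["frame"][220:320,260:390],None,fx=6,fy=6,interpolation=cv2.INTER_CUBIC))
cv2.imwrite("pics/t7.png",cv2.resize(t["frame"][170:300,235:355],None,fx=4.6,fy=4.6,interpolation=cv2.INTER_CUBIC))
for n in("flap_edge","stud_head"):
    a=mk(s,n);b=mk(t,n);print(n,a,b, tri([s,t],[a[0][0],b[0][0]]) if a and b else None)
E
```

```text
22.35 [ 0.5916 -0.0929  0.2319] [0.7416 0.6109 0.0591] [-0.0293  0.0562 -0.0024] 0.03416116135802766 cw rel unit 1.567253030413225 [-0.2801 -0.0095  1.6751  0.0003  1.4753 -0.319 ] [ -0.8363 -36.4742 -37.1278  -0.0585  -0.0143  -0.01  ]
flap_edge [(array([347.52 , 257.424]), 0.85)] [(array([293.504, 246.384]), 0.9)] [0.5582 0.0777 0.1092]
stud_head [(array([331.904, 261.216]), 0.6)] [(array([292.928, 236.304]), 0.54)] [0.5876 0.0761 0.1114]
```

View pics/s7.png

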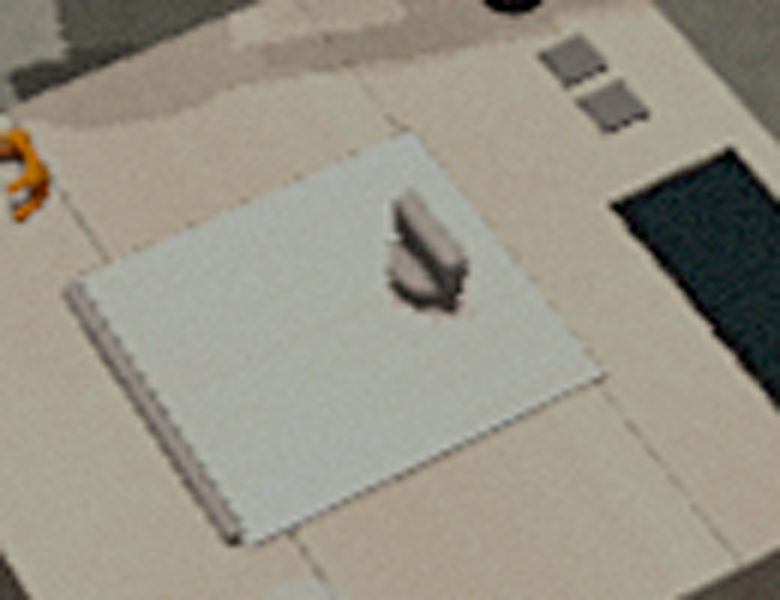

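View pics/t7.png

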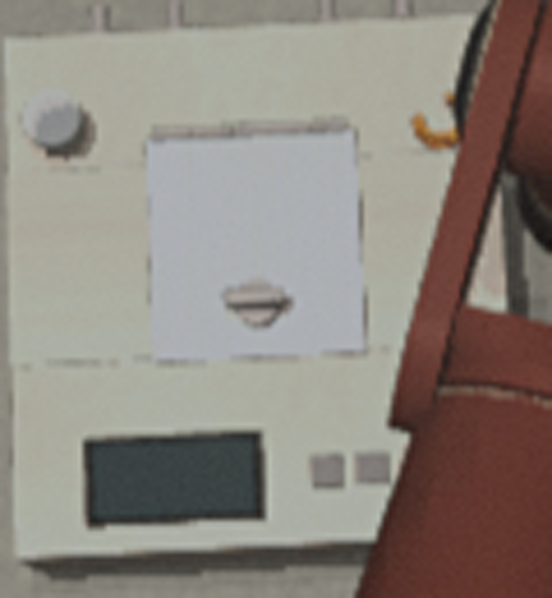

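```bash
python3 -c "
from station import ctrl
print(ctrl.finish_job(),ctrl.get_obs()['t'])"
```

```text
the job is handed in; nothing more can be done
the job is handed in; nothing more can be done
```

The flap is shut and the stud is down, turned a quarter turn clockwise and caught in its notch. I handed the job in at about 22.6 s of the 72 s allowed; the hand-in gives no verdict.

- **Flap:** I swung it down with the closed fingers until it met the deck, at about 13 N. It stayed shut after I let go.
- **Pressing the stud:** I gripped the wing in line with the slot and pressed in steps of about 1 mm or less. Only the spring resisted (3 to 8 N) until I felt the floor at about 12.9 mm, at 10.5 N in total.
- **Turning:** I backed off slightly from the floor and turned the wing clockwise to about 1.57 rad. I met neither ridge nor stop.
- **Catch:** When I eased upward, the stud rose to about 9.4 mm and stopped firmly, as it should in the notch, so I let go.

In the last pictures the flap is flat, the wing lies across the unit and the stud sits visibly lower. The arm is clear of everything. The last force reading was about 1 N, which is sensor noise. The stopper and clip look unmoved, though the arm hides part of the clip in the top view. I did not measure again the things on the bench, but the arm went nowhere near touching them.

Two checks were less certain:
- **Network heights:** The networks put the stud head at 111 mm and the flap edge at 109 mm, several mm off the heights felt and modelled. I relied on the felt depths and the pictures instead.
- **Slot direction:** The visual estimates of the slot's direction scattered by about ±0.08 rad. The free drop through the slot settled it.

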